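# Stack the screw cartons on the tilted rack

### The arm

A 7-joint arm with a two-finger parallel gripper is mounted at the origin on the work surface. World frame = base frame: x ahead of the robot, y to its left, z up, the work surface at z = 0. Lengths are in m, angles in rad, forces in N, time in s.
With the tool pointing down it reaches from about 0.425 to 0.925 m from the base axis. Payload 6.8 kg.
Tool frame: the origin (TCP) lies on the centre line of the jaws, within the pads' length; the fingertips stand 11 mm ahead of it and the grasp point (between the pads) lies 8 mm behind it; x points along the fingers, y is the direction in which the jaws open and shut, and the axes are right-handed (so a half turn about x gives the same grasp; the last joint's range is limited). The gripper opens to 88 mm and grips with 3 to 60 N. Pads are 20 mm wide; open, the fingers measure 115 mm over their backs; the gripper's body (75 mm by 178 mm) begins 61 mm behind the grasp point.
Start: joints at [-1.27, 0.477, 0.022, 1.555, -0.011, 1.109, -0.083], TCP at [0.268, 0.619, 0.234] pointing down, gripper open.
Joint ranges: [-2.96, 2.96], [-0.34, 2.1], [-1.41, 1.46], [0.24, 2.44], [-1.37, 4.51], [0.17, 1.92], [-2.96, 2.96]. Speed limits (rad/s): [2.39, 2.39, 3.14, 3.14, 3.14, 3.14, 3.14].

### API

Orientations are given as a 3x3 rotation matrix whose columns are the frame's x, y, z axes.
In Python, from workcell import robot gives the robot as it stands.
- The arm moves only by the tool send_rows, never from a script. Its argument "rows" is a list that holds one entry, the list of rows, each a list of 7 numbers: the shift along the tool's x, y, z as a fraction of full scale, then the turn, a rotation vector about the tool's x, y, z as a fraction of full scale, then the opening, from 0 (shut) to 1 (fully open). In form: [[[tx, ty, tz, ax, ay, az, gripper], ...]]. A call has 1 to 20 rows; each row is the pose to reach, as a shift and turn from the pose commanded when the call began, along the tool's axes at that moment; what a row does not reach only later rows make up. Full scale, the value 1, is 0.4 m for a shift and 45 degrees for a turn. A row lasts 1/12 s, in which the tool goes at most 41.7 mm and 7.16 degrees, less where a joint would pass 70% of its speed; a pose out of reach is approached as far as the arm can. A call with a number of a shift or a turn outside -1 to 1 is refused whole. A call with a gripper value outside its range is refused whole. The fingers move at their own pace and stop on an object; "grip_force" is the grip in N (left out, the last holds). Time passes only in rows, so rows that repeat a pose let the fingers close. It gives the time, the measured TCP pose, the force and the opening at its end, in the units of the state.
- robot.get_obs(): the state, without advancing time (a new reading comes with each control period).
- robot.camera(name): name is "scene" or "top" or "wrist"; returns (picture, depth): 480x640x3 uint8, red, green, blue; 480x640 float32, m along the optical axis (not along the pixel's ray), 0 where there is no reading.
- robot.get_calibration(name): a dict with "K" (3x3 intrinsics, pixels), "eye" and "rotation" of the camera in the world. Camera axes: x right, y up, looking along -z (the intrinsics and any distortion apply to the point x, -y, -z); pixel columns grow to the right and rows downward; lengths in m; the calibration is good to about 2 mm. A picture is of the moment at which its call begins: read the wrist's pose just before it. get_calibration takes no time and is no camera call; for the wrist camera it gives the pose at the moment of the call.
- robot.close_job(): hands the job in, once; it reports no verdict.
The state is a dict: "time": time; "joint_pos": joint angles; "qd": joint speeds; "joint_efforts": joint torques, N m; "position": TCP position; "orientation": TCP orientation; "contact_force": force on the tool from outside, world axes, zero at the start; "torque": the same for the moment, N m; "opening": finger opening in m.
Only numpy, scipy, OpenCV 4.12 (cv2) and the standard library are available. Lean on these libraries where they do the work, as an engineer would, in place of code of your own. Each camera call takes 0.05 s, during which the arm holds its last target.

### The job

Stack the three cartons of screws on the tilted rack, the largest at the bottom, the middle one on it and the smallest on top, each lengthwise up the slope, about in the middle of the rack's width and pushed right back flat against the backstop. Do not drop them: tilt each carton to the slope and lay it flat in its place while you still hold it, then let go. Leave everything else on the bench where it is.

Things in the scene. Friction and masses are not known exactly. Their poses are not given: they have to be found in the camera images.
- rack: tilted stock rack, plywood, fixed: a floor board 140 mm long and 110 mm wide sloping up at 25 degrees away from the robot; along its lower edge, on the robot's side, a backstop board as wide, square to it (leaning towards the robot), 108 mm tall, 12 mm thick; no side walls. Cartons do not reliably slide down it by themselves. Origin: middle of its foot on the bench; z up, x horizontal, uphill way
- rack_seat (a point): middle of the rack's inner crease, where floor board and backstop meet, 30 mm above the bench. x runs up along the slope away from the backstop (the backstop's face is x = 0), y sideways across the rack, z square to the floor board (whose upper face is z = 0), 25 degrees from vertical
- large_mid (a point): the large carton of screws, closed plain cardboard with a pale strip of tape along the middle of its top, 120 x 66 x 44 mm (x long, y across, z high), about 500 g, rigid; it starts lying flat on the bench. The point is its centre, 22 mm above its underside; x runs along its length, z is up through its top
- carton_large: the same large carton, its origin at the centre of the underside, same axes
- middle_mid (a point): the middle carton of screws, closed plain cardboard with a pale strip of tape along the middle of its top, 100 x 58 x 40 mm (x long, y across, z high), about 400 g, rigid; it starts lying flat on the bench. The point is its centre, 20 mm above its underside; x runs along its length, z is up through its top
- carton_middle: the same middle carton, its origin at the centre of the underside, same axes
- small_mid (a point): the small carton of screws, closed plain cardboard with a pale strip of tape along the middle of its top, 84 x 50 x 36 mm (x long, y across, z high), about 300 g, rigid; it starts lying flat on the bench. The point is its centre, 18 mm above its underside; x runs along its length, z is up through its top
- carton_small: the same small carton, its origin at the centre of the underside, same axes
- offcut_mid (a point): loose softwood offcut 110 x 45 x 22 mm, lying; its centre. Leave alone
- jar_mid (a point): loose glass jar with steel lid, 60 mm across, 75 mm high; its centre. Leave alone
- bottle_mid (a point): loose white plastic bottle with a paper band, 64 mm across, 190 mm high; its centre. Leave alone
- tin_mid (a point): loose tin with a wide white paper band, 70 mm across, 110 mm high; its centre. Leave alone
- collar_mid (a point): loose dark steel collar standing on end, 52 mm across, 45 mm high; its centre. Leave alone
- screwdriver: loose screwdriver lying on the bench beyond the cartons, about 200 mm long and 26 mm high at the handle. Leave alone
Mind the look-alikes: they are no part of the job. What is shaped like the carton_middle but orange or red is not meant. Of the things shaped like the rack, the plywood one is meant.

How it is judged:
By the outcome, as a careful person would: the job done as asked, in the order asked, and still so for the second after the job is handed in, with the robot touching nothing.
It also fails if it takes over 72 s, if anything falls off the work surface, if the arm or the gripper's body presses on something with over 40 N, if the wrist force passes 120 N, or if a joint passes its speed limit or range.

## Working session

There is one attempt and no reset: what is moved stays moved. The work goes in short steps, Python scripts to look and compute and a tool call to move; the robot and the scene stay as the last step left them, time stands still between calls to the robot, and variables do not carry over. Pictures are saved under pics/ and viewed, and the job is handed in when it is done.

Besides the shell and the picture viewer there is one more tool, called by a JSON object that holds its "api" and its "payload". send_rows: Moves the arm, as the interface text tells. Its arguments: {"type":"object","properties":{"rows":{"type":"array"},"grip_force":{"type":"number"}},"required":["rows"]}

```bash
ls; mkdir -p pics; python3 - <<'E'
from workcell import robot
import cv2,numpy as np
o=robot.get_obs(); print({k:np.round(v,3).tolist() for k,v in o.items()})
for n in ("scene","top"):
    p,d=robot.camera(n); cv2.imwrite(f"pics/{n}0.png",p[...,::-1]); np.save(f"{n}0.npy",d); np.save(f"{n}0_rgb.npy",p)
    c=robot.get_calibration(n); print(n,{k:np.round(v,4).tolist() if not isinstance(v,str) else v for k,v in c.items()})
E
```

```text
pics
{'time': 0.0, 'joint_pos': [-1.27, 0.478, 0.022, 1.556, -0.012, 1.109, -0.083], 'qd': [0.001, -0.0, -0.001, -0.002, 0.0, 0.001, -0.001], 'joint_efforts': [0.001, -58.285, 1.535, -27.26, -0.054, 0.017, 0.0], 'position': [0.268, 0.619, 0.233], 'orientation': [[-0.001, 0.397, 0.918], [-0.002, 0.918, -0.397], [-1.0, -0.002, 0.0]], 'contact_force': [-0.462, 0.106, 0.433], 'torque': [-0.031, 0.004, 0.019], 'opening': 0.088}
scene {'K': [[461.4681, 0.0, 321.484], [0.0, 461.4681, 238.8542], [0.0, 0.0, 1.0]], 'eye': [0.8647, -0.4542, 0.9793], 'rotation': [[0.8264, -0.4767, 0.2996], [0.563, 0.7019, -0.4363], [-0.0023, 0.5292, 0.8485]]}
top {'K': [[489.3419, 0.0, 322.905], [0.0, 489.3419, 234.6908], [0.0, 0.0, 1.0]], 'eye': [0.2955, -0.0108, 1.4818], 'rotation': [[-0.0173, 0.9839, -0.1779], [-0.9997, -0.0206, -0.0164], [-0.0198, 0.1776, 0.9839]]}
```

View pics/scene0.png

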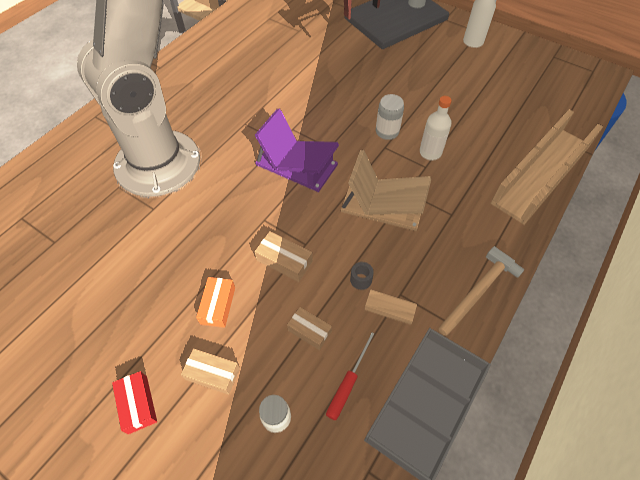

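View pics/top0.png

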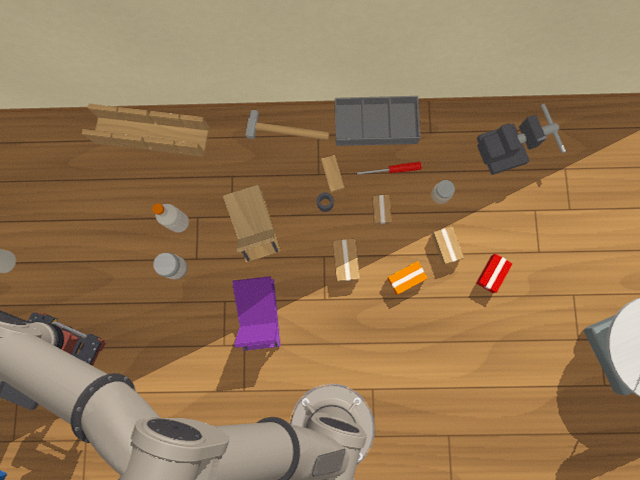

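The scene camera shows these carton-like things:
- Half-lit carton at (282,252), probably the large one.
- Plain carton at (210,368), probably the middle one.
- Small plain carton at (310,325).
- Orange carton at (215,300) and red carton at (133,402), both look-alikes.
- Wood offcut at (390,305).

The racks are plywood at (388,190), which is the one meant, and purple at (297,150), the look-alike. There is also a wooden trough at (548,165). Next I measure them.

```bash
cat > h.py <<'E'
import numpy as np,cv2
from workcell import robot
def cloud(d,c):
    K=np.array(c["K"]);v,u=np.mgrid[:d.shape[0],:d.shape[1]]
    P=np.stack([(u-K[0,2])/K[0,0]*d,-(v-K[1,2])/K[1,1]*d,-d],-1)
    W=P@np.array(c["rotation"]).T+np.array(c["eye"]); W[d<=0]=np.nan; return W
E
python3 - <<'E'
from h import *
seeds={"scene":dict(L=(282,252),M=(210,368),S=(310,325),O=(215,300),R=(133,402),off=(390,305)),
"top":dict(L=(346,258),M=(448,245),S=(382,209),O=(407,278),R=(494,272),off=(333,175))}
for n in seeds:
    W=cloud(np.load(n+"0.npy"),robot.get_calibration(n))
    z=W[...,2]
    print(n,"bench z",np.nanmedian(z[(abs(W[...,0]-.6)<.15)&(abs(W[...,1])<.3)&(abs(z)<.012)]))
    for k,(u,v) in seeds[n].items():
        z0=np.nanmedian(z[v-2:v+3,u-2:u+3])
        m=(np.abs(z-z0)<.008).astype(np.uint8)
        nn,lab=cv2.connectedComponents(m); m=lab==lab[v,u]
        p=W[m]; r=cv2.minAreaRect((p[:,:2]*1000).astype(np.float32))
        (cx,cy),(a,b),t=r
        if a<b:a,b,t=b,a,t+90
        print(k,"z",round(np.median(p[:,2])*1000,1),"c",np.round([cx,cy],1),"med",np.round(p.mean(0)[:2]*1000,1),"size",np.round([a,b],1),"long dir deg",round((t+90)%180-90,1),m.sum())
E
```

```text
scene bench z 0.0007872343971750961
L z 44.7 c [479.2 -52.8] med [480.9 -54.2] size [121.  68.] long dir deg 5.1 1308
M z 40.9 c [ 517.7 -357.9] med [ 519.2 -358.5] size [101.9  59. ] long dir deg 16.1 1435
S z 36.9 c [ 632.5 -165.3] med [ 633.4 -166.5] size [85.7 51. ] long dir deg 0.9 902
O z 40.8 c [ 423.5 -232.8] med [ 425.  -234.5] size [102.4  60. ] long dir deg -61.9 1137
R z 40.9 c [ 432.1 -490.8] med [ 434.7 -491.6] size [101.5  59.3] long dir deg -32.6 1618
off z 22.4 c [752.9 -18.2] med [753.6 -19.7] size [109.7  47. ] long dir deg 14.5 957
top bench z 0.00109877121941937
L z 45.2 c [481.  -51.9] med [480.2 -51.8] size [120.9  66.1] long dir deg 4.6 900
M z 41.1 c [ 519.2 -357.8] med [ 518.5 -356.6] size [100.5  60.9] long dir deg 15.6 654
S z 37.5 c [ 633.6 -164.8] med [ 633.1 -164.7] size [85.1 50.4] long dir deg 1.0 453
O z 41.3 c [ 424.5 -231.6] med [ 424.3 -231.3] size [101.5  57.7] long dir deg -63.0 673
R z 41.4 c [ 434.  -489.8] med [ 433.2 -489.1] size [102.3  59.6] long dir deg -32.3 703
off z 22.8 c [754.3 -17.6] med [753.5 -17.8] size [112.7  45.3] long dir deg 14.7 501
```

```bash
python3 - <<'E'
from h import *
im=cv2.imread("pics/scene0.png")
cv2.imwrite("pics/crop0.png",cv2.resize(im[100:440,100:440],None,fx=1.75,fy=1.75,interpolation=cv2.INTER_CUBIC))
W=np.concatenate([cloud(np.load(n+"0.npy"),robot.get_calibration(n)).reshape(-1,3) for n in("scene","top")])
# rack region: seed
for n,(u,v) in dict(scene=(410,190),top=(250,212)).items():
    Wn=cloud(np.load(n+"0.npy"),robot.get_calibration(n)); print(n,Wn[v,u])
E
```

```text
scene [0.6453199  0.25424313 0.07130895]
top [0.62576041 0.22921504 0.06120639]
```

View pics/crop0.png

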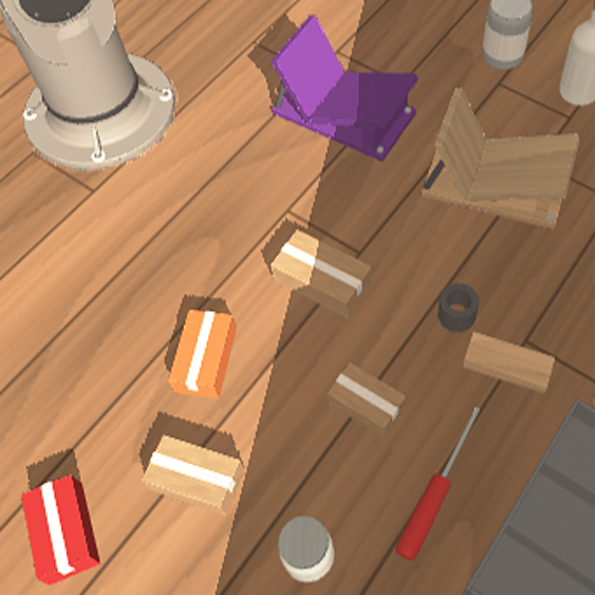

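The crop confirms it: the plain cartons with tape have heights and sizes matching L, M and S within about 2 mm. Orange (205,350) and red (60,530) in the crop are look-alikes. The plywood rack is at (505,155) in the crop. Next I fit the rack.

```bash
cat > rack.py <<'E'
from h import *
from scipy.optimize import least_squares
def get(n): 
    d=np.load(n+"0.npy"); return cloud(d,robot.get_calibration(n)).reshape(-1,3)
A={n:get(n) for n in("scene","top")}
for sel in (("scene",),("top",),("scene","top")):
    W=np.concatenate([A[n] for n in sel])
    W=W[(np.abs(W[:,0]-.60)<.14)&(np.abs(W[:,1]-.235)<.12)&(W[:,2]>.012)&(W[:,2]<.17)]
    # p=[x0,y0,yaw,z0]: crease point
    def res(p,W):
        c,s=np.cos(p[2]),np.sin(p[2]); a=np.radians(25)
        X=np.array([c*np.cos(a),s*np.cos(a),np.sin(a)]);Y=np.array([-s,c,0]);Z=np.cross(X,Y)
        q=W-np.array([p[0],p[1],p[3]]); return q@X,q@Y,q@Z
    best=None
    for yaw in np.radians(np.arange(0,41,5)):
        p=np.array([.53,.22,yaw,.03])
        for it in range(40):
            x,y,z=res(p,W); tol=.03 if it<10 else .015 if it<20 else .006
            fl=(abs(z)<tol)&(x>.01)&(x<.135)&(abs(y)<.06+tol); bk=(abs(x)<tol)&(z>.01)&(z<.1)&(abs(y)<.06+tol)
            if fl.sum()<30 or bk.sum()<30: break
            def f(p3):
                pp=np.array([p3[0]*np.cos(p3[1])-.22*np.sin(p3[1])*0,0,0,0])
                return 0
            def g(q):
                pp=np.array([q[0],p[1],q[1],q[2]])
                return np.r_[res(pp,W[fl])[2],res(pp,W[bk])[0]]
            r=least_squares(g,[p[0],p[2],p[3]],loss="soft_l1",f_scale=.002); p[0],p[2],p[3]=r.x
            # centre y
            x,y,z=res(p,W); fl=(abs(z)<.006)&(x>.01)&(x<.135)&(abs(y)<.08)
            lo,hi=np.percentile(y[fl],[1,99]); m=(lo+hi)/2
            p[0]-=np.sin(p[2])*m; p[1]+=np.cos(p[2])*m
        else:
            sc=(fl.sum()+bk.sum()); 
            if best is None or sc>best[0]: best=(sc,p.copy(),lo,hi,fl.sum(),bk.sum(),np.percentile(x[fl],[1,99]),np.percentile(z[bk],[1,99]),np.median(z[fl]),np.median(x[bk]))
    print(sel,np.round(best[1][[0,1,3]]*1000,1),"yaw",round(np.degrees(best[1][2]),2),[np.round(b,4) for b in best[2:]])
E
python3 rack.py
```

```text
('scene',) [563.2 217.9  30.4] yaw 16.52 [np.float64(-0.0551), np.float64(0.0551), np.int64(1628), np.int64(729), array([0.0119, 0.1338]), array([0.0115, 0.0994]), np.float64(-0.0), np.float64(0.0001)]
('top',) [565.8 219.   30.8] yaw 16.59 [np.float64(-0.0538), np.float64(0.0538), np.int64(1447), np.int64(260), array([0.0116, 0.134 ]), array([0.0115, 0.0991]), np.float64(-0.0), np.float64(-0.0)]
('scene', 'top') [563.8 218.2  30.4] yaw 16.48 [np.float64(-0.0546), np.float64(0.0546), np.int64(3079), np.int64(989), array([0.0115, 0.1338]), array([0.0108, 0.0994]), np.float64(0.0), np.float64(-0.0002)]
```

```bash
cat >> h.py <<'E'
from scipy.spatial.transform import Rotation as R
yawR=np.radians(16.5); a25=np.radians(25)
Xr=np.array([np.cos(yawR)*np.cos(a25),np.sin(yawR)*np.cos(a25),np.sin(a25)]);Yr=np.array([-np.sin(yawR),np.cos(yawR),0]);Zr=np.cross(Xr,Yr)
seat=np.array([.5643,.2184,.030])
Rrack=np.stack([-Zr,Yr,Xr],1)
def down(deg):
    c,s=np.cos(np.radians(deg)),np.sin(np.radians(deg)); return np.array([[0,-s,c],[0,c,s],[-1,0,0.]])
def onrack(x,y,z): return seat+x*Xr+y*Yr+z*Zr
def rel(targets,o=None):
    o=o or robot.get_obs(); p0=np.array(o["position"]);R0=np.array(o["orientation"])
    print("t",round(o["time"],2),"pos",np.round(p0*1000,1),"open",round(o["opening"]*1000,1),"F",np.round(o["contact_force"],1))
    for p,Rt in targets:
        t=R0.T@(np.array(p)-p0)/.4; w=R.from_matrix(R0.T@Rt).as_rotvec()/np.radians(45)
        print(np.round(np.r_[t,w],3).tolist())
E
python3 - <<'E'
from h import *
rel([([.45,.25,.28],down(-10)),([.48,-.0525,.2],down(4.9))])
for n,(u,v) in dict(tin=(170,262),bottle=(165,210)).items():
    print(n,cloud(np.load("top0.npy"),robot.get_calibration("top"))[v,u])
E
```

```text
t 0.1 pos [268.1 618.9 232.8] open 88.1 F [ 0.   0.7 -0. ]
[-0.117, -0.666, 0.784, -0.298, -0.0, 0.002]
[0.084, -1.33, 1.153, -0.629, -0.0, 0.002]
tin [0.47351136 0.44636485 0.11305227]
bottle [0.6134974 0.4500191 0.1608958]
```

{"api": "send_rows", "payload": {"rows": [[[-0.01,-0.02,0.024,-0.01,0,0,1],[-0.025,-0.07,0.08,-0.03,0,0,1],[-0.04,-0.133,0.157,-0.06,0,0,1],[-0.05,-0.2,0.235,-0.09,0,0,1],[-0.06,-0.266,0.314,-0.12,0,0,1],[-0.07,-0.333,0.392,-0.15,0,0,1],[-0.08,-0.4,0.47,-0.18,0,0,1],[-0.09,-0.466,0.549,-0.21,0,0,1],[-0.1,-0.533,0.627,-0.24,0,0,1],[-0.11,-0.6,0.706,-0.27,0,0,1],[-0.117,-0.65,0.765,-0.29,0,0,1],[-0.117,-0.666,0.784,-0.298,0,0,1]]]}}

```text
time: 1.1
position: [0.4527, 0.2436, 0.2814]
orientation: [[0.002, 0.181, 0.984], [-0.001, 0.984, -0.181], [-1.0, -0.001, 0.002]]
contact_force: [-0.7, -0.8, 0.6]
opening: 0.0881
```

```bash
python3 - <<'E'
from h import *
rel([([.480,-.0525,.2],down(4.9)),([.480,-.0525,.08],down(4.9)),([.480,-.0525,.016],down(4.9))])
E
```

```text
t 1.1 pos [452.7 243.6 281.4] open 88.1 F [-0.7 -0.8  0.6]
[0.204, -0.715, 0.201, -0.34, 0.002, 0.001]
[0.504, -0.715, 0.2, -0.34, 0.002, 0.001]
[0.664, -0.715, 0.2, -0.34, 0.002, 0.001]
```

{"api": "send_rows", "payload": {"rows": [[[0.01,-0.04,0.01,-0.02,0,0,1],[0.03,-0.11,0.03,-0.05,0,0,1],[0.05,-0.19,0.05,-0.09,0,0,1],[0.07,-0.27,0.075,-0.13,0,0,1],[0.09,-0.35,0.1,-0.17,0,0,1],[0.11,-0.43,0.12,-0.21,0,0,1],[0.13,-0.51,0.14,-0.25,0,0,1],[0.16,-0.59,0.165,-0.29,0,0,1],[0.2,-0.66,0.185,-0.32,0,0,1],[0.23,-0.7,0.2,-0.34,0,0,1],[0.27,-0.715,0.2,-0.34,0,0,1],[0.33,-0.715,0.2,-0.34,0,0,1],[0.39,-0.715,0.2,-0.34,0,0,1],[0.43,-0.715,0.2,-0.34,0,0,1],[0.43,-0.715,0.2,-0.34,0,0,1],[0.43,-0.715,0.2,-0.34,0,0,1],[0.43,-0.715,0.2,-0.34,0,0,1]]]}}

```text
time: 2.52
position: [0.4796, -0.0456, 0.1094]
orientation: [[0.001, -0.092, 0.996], [0.0, 0.996, 0.092], [-1.0, 0.0, 0.001]]
contact_force: [-0.3, 0.1, 0.3]
opening: 0.0882
```

```bash
python3 - <<'E'
from h import *
rel([([.480,-.0525,.05],down(4.9)),([.480,-.0525,.016],down(4.9))])
p,d=robot.camera("wrist"); cv2.imwrite("pics/w1.png",p[...,::-1])
E
```

```text
t 2.52 pos [479.6 -45.6 109.4] open 88.2 F [-0.3  0.1  0.3]
[0.149, -0.017, -0.001, 0.008, 0.001, -0.0]
[0.234, -0.017, -0.001, 0.008, 0.001, -0.0]
```

View pics/w1.png

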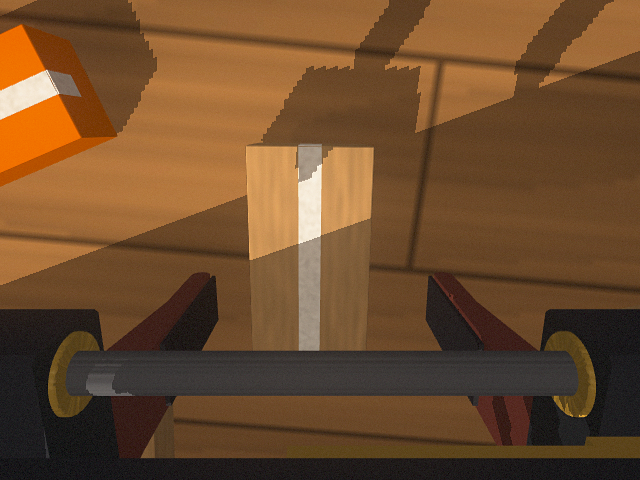

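```bash
python3 - <<'E'
from h import *
o=robot.get_obs();c=robot.get_calibration("wrist");R0=np.array(o["orientation"])
print(R0.T@(np.array(c["eye"])-np.array(o["position"])), o["joint_pos"], np.round(R0.T@np.array(c["rotation"]),2))
E
```

```text
[-0.15151491  0.00143756 -0.06731116] [-0.28939763  0.34227314  0.30471422  2.13628078 -0.16087745  0.68194581
  1.7865696 ] [[ 0.    0.25 -0.97]
 [ 1.    0.    0.  ]
 [ 0.   -0.97 -0.25]]
```

{"api": "send_rows", "payload": {"rows": [[[0.03,-0.006,0,0.003,0,0,1],[0.08,-0.017,0,0.008,0,0,1],[0.13,-0.017,-0.001,0.008,0,0,1],[0.16,-0.017,-0.001,0.008,0,0,1],[0.19,-0.017,-0.001,0.008,0,0,1],[0.21,-0.017,-0.001,0.008,0,0,1],[0.226,-0.017,-0.001,0.008,0,0,1],[0.232,-0.017,-0.001,0.008,0,0,1],[0.234,-0.017,-0.001,0.008,0,0,1],[0.234,-0.017,-0.001,0.008,0,0,1],[0.234,-0.017,-0.001,0.008,0,0,1]]]}}

```text
time: 3.48
position: [0.4799, -0.0521, 0.0154]
orientation: [[0.001, -0.086, 0.996], [0.0, 0.996, 0.086], [-1.0, -0.0, 0.001]]
contact_force: [-0.0, 0.8, -0.5]
opening: 0.0879
```

{"api": "send_rows", "payload": {"rows": [[[0,0,0,0,0,0,0.6],[0,0,0,0,0,0,0.6],[0,0,0,0,0,0,0.6],[0,0,0,0,0,0,0.6],[0,0,0,0,0,0,0.6],[0,0,0,0,0,0,0.6]]], "grip_force": 35}}

```text
time: 3.98
position: [0.4796, -0.0522, 0.015]
orientation: [[0.0, -0.086, 0.996], [-0.0, 0.996, 0.086], [-1.0, -0.0, 0.0]]
contact_force: [-0.6, -0.3, 3.1]
opening: 0.0659
```

```bash
python3 - <<'E'
from h import *
# L: TCP in carton frame: x=0, z=+16 above underside
rel([([.48,-.0525,.16],down(4.9)),(onrack(.085,0,.15),Rrack),(onrack(.066,0,.030),Rrack)])
print(onrack(.085,0,.15),onrack(.066,0,.016))
E
```

```text
t 3.98 pos [479.6 -52.2  15. ] open 65.9 F [-0.6 -0.3  3.1]
[-0.362, -0.001, 0.001, 0.0, 0.0, 0.0]
[-0.467, 0.663, 0.303, -0.253, -0.553, 0.056]
[-0.175, 0.679, 0.385, -0.253, -0.553, 0.056]
[0.57738158 0.22227494 0.20186872] [0.61516963 0.23346827 0.07239373]
```

{"api": "send_rows", "payload": {"rows": [[[-0.02,0,0,0,0,0,0.6],[-0.06,0,0,0,0,0,0.6],[-0.12,0,0,0,0,0,0.6],[-0.19,0.02,0.01,0,0,0,0.6],[-0.26,0.06,0.03,-0.02,-0.04,0,0.6],[-0.33,0.12,0.06,-0.045,-0.1,0.01,0.6],[-0.39,0.19,0.09,-0.07,-0.16,0.016,0.6],[-0.44,0.26,0.12,-0.1,-0.22,0.022,0.6],[-0.467,0.33,0.15,-0.125,-0.28,0.028,0.6],[-0.467,0.4,0.18,-0.15,-0.34,0.034,0.6],[-0.467,0.47,0.21,-0.18,-0.4,0.04,0.6],[-0.467,0.54,0.245,-0.21,-0.455,0.046,0.6],[-0.467,0.6,0.275,-0.23,-0.51,0.05,0.6],[-0.467,0.645,0.295,-0.25,-0.545,0.055,0.6],[-0.467,0.663,0.303,-0.253,-0.553,0.056,0.6],[-0.467,0.663,0.303,-0.253,-0.553,0.056,0.6],[-0.467,0.663,0.303,-0.253,-0.553,0.056,0.6],[-0.467,0.663,0.303,-0.253,-0.553,0.056,0.6]]]}}

```text
time: 5.48
position: [0.577, 0.2203, 0.2011]
orientation: [[0.403, -0.281, 0.871], [0.117, 0.96, 0.256], [-0.908, -0.001, 0.42]]
contact_force: [0.1, -0.6, -6.3]
opening: 0.0657
```

```bash
python3 - <<'E'
from h import *
o=robot.get_obs();print(o["joint_pos"])
rel([(onrack(.066,0,.060),Rrack),(onrack(.066,0,.022),Rrack),(onrack(.066,0,.015),Rrack),(onrack(.06,0,.015),Rrack)])
for n in("scene","wrist"):
    p,d=robot.camera(n); cv2.imwrite(f"pics/{n}2.png",p[...,::-1] if n=="wrist" else cv2.resize(p[80:320,200:520,::-1],None,fx=2,fy=2))
E
```

```text
[-0.74038452  0.23910417  0.25842128  2.08393431  0.07814145  0.40342777
  1.28895101]
t 5.48 pos [577.  220.3 201.1] open 65.7 F [ 0.1 -0.6 -6.3]
[0.224, 0.005, -0.044, -0.003, -0.004, 0.002]
[0.319, 0.005, -0.044, -0.003, -0.004, 0.002]
[0.337, 0.005, -0.044, -0.003, -0.004, 0.002]
[0.337, 0.005, -0.059, -0.003, -0.004, 0.002]
```

View pics/scene2.png

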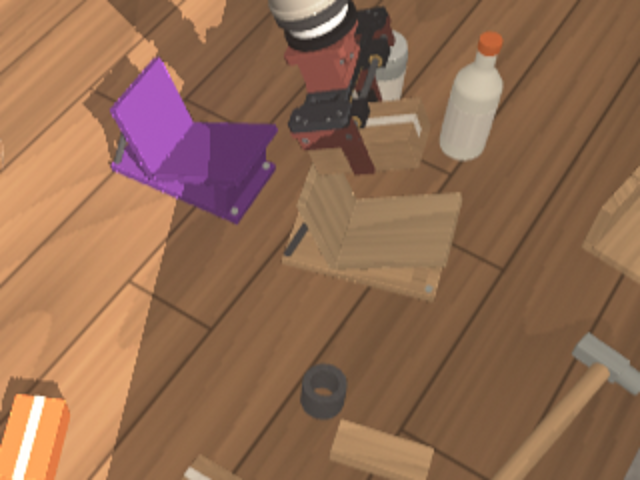

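View pics/wrist2.png

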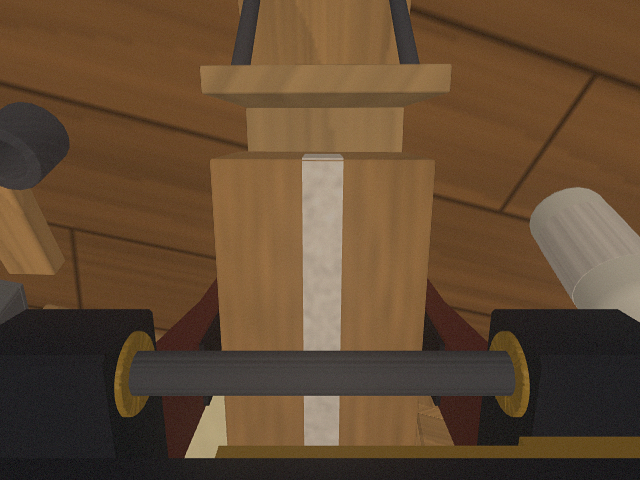

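The wrist view shows the held carton (edges 212–434, tape at 323) square to and centred on the plywood backstop (201–450). Now I lower it.

{"api": "send_rows", "payload": {"rows": [[[0.03,0.005,-0.01,-0.003,-0.004,0.002,0.6],[0.08,0.005,-0.02,-0.003,-0.004,0.002,0.6],[0.14,0.005,-0.035,-0.003,-0.004,0.002,0.6],[0.2,0.005,-0.044,-0.003,-0.004,0.002,0.6],[0.25,0.005,-0.044,-0.003,-0.004,0.002,0.6],[0.285,0.005,-0.044,-0.003,-0.004,0.002,0.6],[0.31,0.005,-0.044,-0.003,-0.004,0.002,0.6],[0.32,0.005,-0.044,-0.003,-0.004,0.002,0.6],[0.326,0.005,-0.044,-0.003,-0.004,0.002,0.6],[0.326,0.005,-0.044,-0.003,-0.004,0.002,0.6],[0.326,0.005,-0.044,-0.003,-0.004,0.002,0.6]]]}}

```text
time: 6.5
position: [0.6147, 0.2343, 0.076]
orientation: [[0.407, -0.285, 0.868], [0.121, 0.959, 0.258], [-0.905, 0.0, 0.425]]
contact_force: [-0.4, 0.4, -6.0]
opening: 0.0655
```

```bash
cat > chk.py <<'E'
from h import *
o=robot.get_obs();R0=np.array(o["orientation"]);d=np.array(o["position"])-seat
print("rack xyz mm",np.round([d@Xr*1000,d@Yr*1000,d@Zr*1000],1),"F rack",np.round([np.dot(o["contact_force"],v) for v in(Xr,Yr,Zr)],1),"rot err deg",np.round(np.degrees(R.from_matrix(R0.T@Rrack).as_rotvec()),2),"M tool",np.round(R0.T@np.array(o["torque"]),2),"open",round(o["opening"]*1000,1),"t",round(o["time"],2))
E
python3 chk.py
```

```text
rack xyz mm [67.3  0.9 19.3] F rack [-2.7  0.5 -5.3] rot err deg [ 0.04  0.13 -0.03] M tool [-0.    0.93  0.08] open 65.5 t 6.5
```

{"api": "send_rows", "payload": {"rows": [[[0.004,-0.001,-0.003,0,0.003,0,0.6],[0.007,-0.002,-0.003,0,0.003,0,0.6],[0.01,-0.002,-0.003,0,0.003,0,0.6],[0.012,-0.002,-0.003,0,0.003,0,0.6],[0.012,-0.002,-0.003,0,0.003,0,0.6]]]}}

```text
time: 6.92
position: [0.6154, 0.2351, 0.0715]
orientation: [[0.405, -0.287, 0.868], [0.121, 0.958, 0.26], [-0.906, 0.0, 0.423]]
contact_force: [-2.5, -1.3, -1.4]
opening: 0.066
```

```bash
python3 chk.py
```

```text
rack xyz mm [66.3  1.5 14.9] F rack [-3.  -0.6 -0.1] rot err deg [ 0.14  0.03 -0.08] M tool [ 0.05  1.07 -0.15] open 66.0 t 6.92
```

{"api": "send_rows", "payload": {"rows": [[[0.001,-0.002,-0.004,0,0,0,0.6],[0.001,-0.003,-0.008,0,0,0,0.6],[0.001,-0.003,-0.012,0,0,0,0.6],[0.001,-0.003,-0.015,0,0,0,0.6],[0.001,-0.003,-0.017,0,0,0,0.6],[0.001,-0.003,-0.018,0,0,0,0.6],[0.001,-0.003,-0.018,0,0,0,0.6]]]}}

```text
time: 7.5
position: [0.6117, 0.2335, 0.0698]
orientation: [[0.409, -0.287, 0.866], [0.124, 0.958, 0.259], [-0.904, 0.002, 0.427]]
contact_force: [1.5, 2.0, 7.3]
opening: 0.0663
```

```bash
python3 chk.py
```

```text
rack xyz mm [61.9  1.  15. ] F rack [4.9 1.5 5.8] rot err deg [ 0.14  0.29 -0.18] M tool [-0.08  0.    0.05] open 66.3 t 7.5
```

{"api": "send_rows", "payload": {"rows": [[[0,-0.001,-0.002,0,0.003,0,0.6],[0,-0.001,-0.004,0,0.005,0,0.6],[0,-0.001,-0.005,0,0.005,0,0.6],[0,-0.001,-0.005,0,0.005,0,0.6],[0,-0.001,-0.005,0,0.005,0,0.6]]]}}

```text
time: 7.92
position: [0.6104, 0.2328, 0.069]
orientation: [[0.406, -0.288, 0.868], [0.124, 0.958, 0.26], [-0.906, 0.002, 0.424]]
contact_force: [3.5, 1.2, 6.0]
opening: 0.0659
```

```bash
python3 chk.py; python3 - <<'E'
from h import *
p,d=robot.camera("wrist"); cv2.imwrite("pics/w3.png",p[...,::-1])
p,d=robot.camera("scene"); cv2.imwrite("pics/s3.png",cv2.resize(p[120:270,300:500,::-1],None,fx=4,fy=4))
E
```

```text
rack xyz mm [60.3  0.7 15. ] F rack [5.9 0.1 3.9] rot err deg [ 0.15  0.09 -0.2 ] M tool [-0.17 -0.57 -0.02] open 65.9 t 7.92
```

View pics/w3.png

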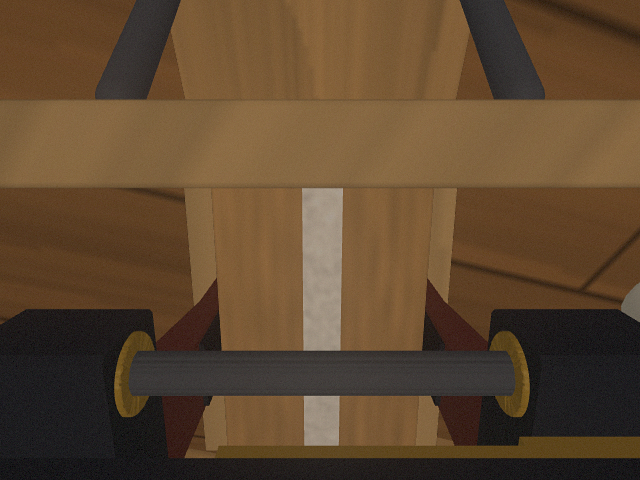

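View pics/s3.png

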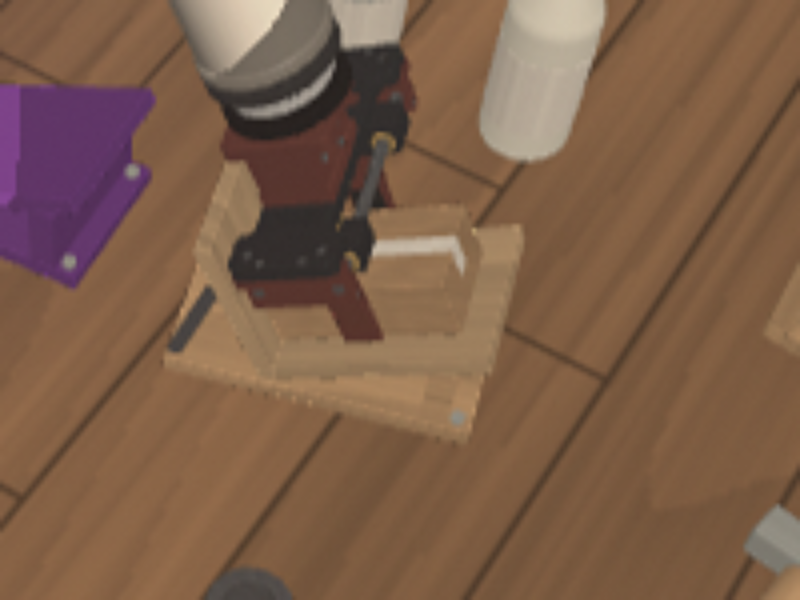

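Force barely rose while the carton moved 1.6 mm, so it is still sliding and not stopped yet. I keep pushing in small steps.

{"api": "send_rows", "payload": {"rows": [[[0,-0.001,-0.002,0,0.003,0.003,0.6],[0,-0.001,-0.004,0,0.003,0.003,0.6],[0,-0.001,-0.006,0,0.003,0.003,0.6],[0,-0.001,-0.008,0,0.003,0.003,0.6],[0,-0.001,-0.008,0,0.003,0.003,0.6]]]}}

```text
time: 8.43
position: [0.6103, 0.2328, 0.0692]
orientation: [[0.407, -0.289, 0.867], [0.128, 0.957, 0.259], [-0.905, 0.006, 0.426]]
contact_force: [10.4, 3.0, 3.4]
opening: 0.0655
```

```bash
python3 chk.py
```

```text
rack xyz mm [60.2  0.8 15.2] F rack [11.3 -0.1 -1.5] rot err deg [ 0.15  0.23 -0.42] M tool [-0.28 -1.68  0.  ] open 65.5 t 8.43
```

Contact: the carton stopped at x = 60.2 mm (expected 60) as the force rose to 11 N. I level it, press it down lightly, then release.

{"api": "send_rows", "payload": {"rows": [[[0.002,0,0.002,0,0.004,-0.005,0.6],[0.003,0,0.002,0,0.004,-0.008,0.6],[0.003,0,0.002,0,0.004,-0.008,0.6],[0.003,0,0.002,0,0.004,-0.008,0.6]]]}}

```text
time: 8.77
position: [0.6104, 0.2329, 0.0689]
orientation: [[0.405, -0.286, 0.868], [0.121, 0.958, 0.259], [-0.906, -0.0, 0.423]]
contact_force: [0.2, -0.3, 16.3]
opening: 0.0656
```

```bash
python3 chk.py
```

```text
rack xyz mm [60.2  0.8 14.9] F rack [ 7.  -0.4 14.8] rot err deg [ 0.12  0.01 -0.05] M tool [-0.06 -1.09  0.4 ] open 65.6 t 8.77
```

{"api": "send_rows", "payload": {"rows": [[[0,0,0,0,0,0,0.8],[0,0,0,0,0,0,0.95],[0,0,0,0,0,0,0.95],[0,0,0,0,0,0,0.95],[0,0,0,0,0,0,0.95],[-0.02,0,0,0,0,0,0.95],[-0.06,0,0,0,0,0,0.95],[-0.12,0,0,0,0,0,0.95],[-0.2,0,0.01,0,0,0,0.95],[-0.28,0,0.02,0,0,0,0.95],[-0.36,0,0.03,0,0,0,0.95],[-0.42,0,0.04,0,0,0,0.95],[-0.45,0,0.04,0,0,0,0.95],[-0.45,0,0.04,0,0,0,0.95]]]}}

```text
time: 9.93
position: [0.5493, 0.214, 0.2389]
orientation: [[0.402, -0.285, 0.87], [0.117, 0.959, 0.26], [-0.908, -0.003, 0.419]]
contact_force: [0.5, 0.6, -0.2]
opening: 0.0835
```

```bash
python3 - <<'E'
from h import *
p,d=robot.camera("wrist"); cv2.imwrite("pics/w4.png",p[...,::-1])
W=cloud(d,robot.get_calibration("wrist"))
q=(W.reshape(-1,3)-seat); x,y,z=q@Xr,q@Yr,q@Zr
m=(abs(z-.044)<.006)&(abs(y)<.06)&(x>-.005)&(x<.16)
print("L top in rack z",np.median(z[m]),"x",np.percentile(x[m],[1,99]),"y",np.percentile(y[m],[1,99]))
A=np.c_[x[m],y[m],np.ones(m.sum())];print(np.linalg.lstsq(A,z[m],rcond=None)[0])
m=(abs(x)<.01)&(z>.06)&(z<.1)&(abs(y)<.05);print("backstop x",np.median(x[m]),m.sum())
rel([([.5185,-.3578,.2],down(15.8))])
E
```

```text
L top in rack z 0.04243448052854659 x [0.00067696 0.11793162] y [-0.0307324   0.03370056]
[-0.00257293  0.00062824  0.04258045]
backstop x -0.00027055868358709 164
t 9.98 pos [549.1 213.6 237. ] open 83.4 F [ 0.1  0.7 -1.1]
[-0.112, -1.347, -0.477, 0.017, 0.548, 0.001]
```

View pics/w4.png

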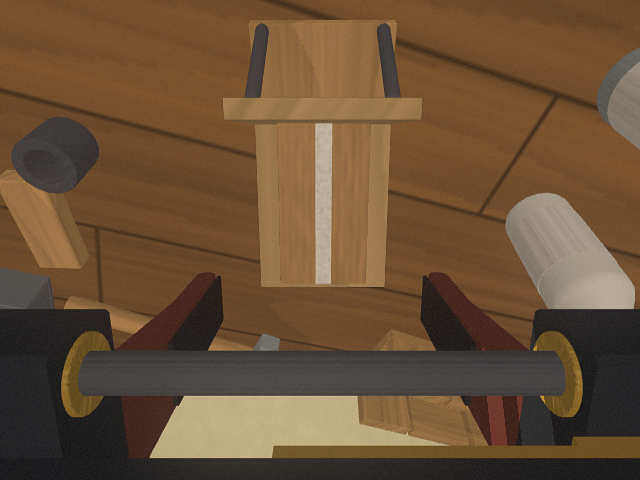

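L is flat (slope under 0.3%), centred to about 1.5 mm and flush with the backstop. Next is M.

```bash
python3 - <<'E'
from h import *
rel([([.54,-.10,.24],down(16))])
E
```

```text
t 9.98 pos [549.1 213.6 237. ] open 83.4 F [ 0.1  0.7 -1.1]
[-0.107, -0.745, -0.221, 0.013, 0.548, 0.002]
```

{"api": "send_rows", "payload": {"rows": [[[-0.01,-0.02,-0.01,0,0.02,0,0.95],[-0.02,-0.07,-0.025,0,0.06,0,0.95],[-0.03,-0.14,-0.045,0,0.11,0,0.95],[-0.04,-0.22,-0.065,0.003,0.17,0,0.95],[-0.05,-0.3,-0.09,0.005,0.23,0.001,0.95],[-0.06,-0.38,-0.115,0.007,0.29,0.001,0.95],[-0.07,-0.46,-0.14,0.009,0.35,0.001,0.95],[-0.08,-0.54,-0.165,0.01,0.41,0.002,0.95],[-0.09,-0.62,-0.19,0.012,0.47,0.002,0.95],[-0.1,-0.69,-0.21,0.013,0.52,0.002,0.95],[-0.107,-0.735,-0.221,0.013,0.548,0.002,0.95],[-0.107,-0.745,-0.221,0.013,0.548,0.002,0.95]]]}}

```text
time: 10.98
position: [0.5394, -0.1041, 0.2366]
orientation: [[-0.007, -0.271, 0.963], [-0.002, 0.963, 0.271], [-1.0, -0.0, -0.007]]
contact_force: [-0.2, 0.2, 0.5]
opening: 0.0832
```

```bash
python3 - <<'E'
from h import *
rel([([.5185,-.3578,.2],down(15.8)),([.5185,-.3578,.10],down(15.8)),([.5185,-.3578,.016],down(15.8))])
E
```

```text
t 10.98 pos [ 539.4 -104.1  236.6] open 83.2 F [-0.2  0.2  0.5]
[0.093, -0.596, -0.221, -0.002, -0.009, 0.0]
[0.343, -0.596, -0.22, -0.002, -0.009, 0.0]
[0.553, -0.596, -0.218, -0.002, -0.009, 0.0]
```

{"api": "send_rows", "payload": {"rows": [[[0.01,-0.03,-0.01,0,0,0,1],[0.02,-0.09,-0.03,0,0,0,1],[0.04,-0.16,-0.06,0,0,0,1],[0.05,-0.24,-0.09,0,-0.003,0,1],[0.06,-0.32,-0.12,0,-0.005,0,1],[0.08,-0.4,-0.15,0,-0.007,0,1],[0.1,-0.48,-0.18,0,-0.009,0,1],[0.14,-0.55,-0.205,0,-0.009,0,1],[0.19,-0.59,-0.22,0,-0.009,0,1],[0.25,-0.596,-0.22,0,-0.009,0,1],[0.3,-0.596,-0.22,0,-0.009,0,1],[0.34,-0.596,-0.22,0,-0.009,0,1],[0.36,-0.596,-0.22,0,-0.009,0,1],[0.36,-0.596,-0.22,0,-0.009,0,1],[0.36,-0.596,-0.22,0,-0.009,0,1],[0.36,-0.596,-0.22,0,-0.009,0,1]]]}}

```text
time: 12.32
position: [0.5213, -0.3532, 0.0957]
orientation: [[0.005, -0.277, 0.961], [0.001, 0.961, 0.277], [-1.0, -0.001, 0.005]]
contact_force: [0.3, 0.2, 0.6]
opening: 0.0877
```

```bash
python3 - <<'E'
from h import *
rel([([.5185,-.3578,.05],down(15.8)),([.5185,-.3578,.016],down(15.8))])
p,d=robot.camera("wrist"); cv2.imwrite("pics/w5.png",p[...,::-1])
E
```

```text
t 12.32 pos [ 521.3 -353.2   95.7] open 87.7 F [0.3 0.2 0.6]
[0.114, -0.009, -0.011, 0.006, 0.007, 0.001]
[0.199, -0.009, -0.011, 0.006, 0.007, 0.001]
```

View pics/w5.png

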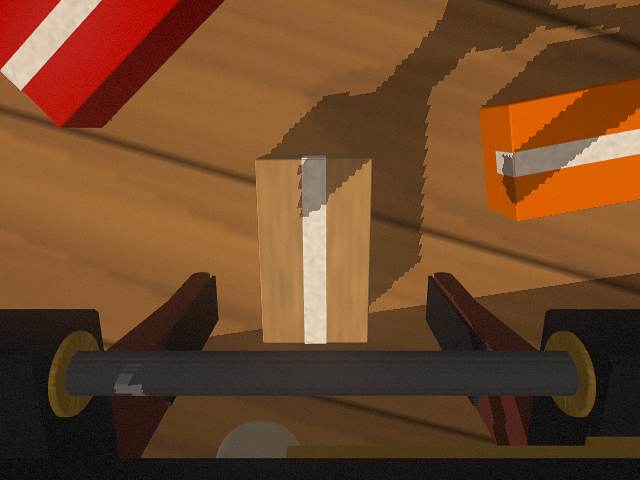

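The plain carton with tape (313,250) lies between the jaws. Red (upper left) and orange (right) are clear, and so is the jar at (258,440) below. Descending and closing.

{"api": "send_rows", "payload": {"rows": [[[0.02,-0.005,-0.005,0.003,0.003,0,1],[0.06,-0.009,-0.011,0.006,0.007,0,1],[0.1,-0.009,-0.011,0.006,0.007,0,1],[0.14,-0.009,-0.011,0.006,0.007,0,1],[0.17,-0.009,-0.011,0.006,0.007,0,1],[0.19,-0.009,-0.011,0.006,0.007,0,1],[0.199,-0.009,-0.011,0.006,0.007,0,1],[0.199,-0.009,-0.011,0.006,0.007,0,1],[0.199,-0.009,-0.011,0.006,0.007,0,1],[0.199,-0.009,-0.011,0.006,0.007,0,0.5],[0.199,-0.009,-0.011,0.006,0.007,0,0.5],[0.199,-0.009,-0.011,0.006,0.007,0,0.5],[0.199,-0.009,-0.011,0.006,0.007,0,0.5],[0.199,-0.009,-0.011,0.006,0.007,0,0.5],[0.199,-0.009,-0.011,0.006,0.007,0,0.5],[0.199,-0.009,-0.011,0.006,0.007,0,0.5],[0.199,-0.009,-0.011,0.006,0.007,0,0.5]]], "grip_force": 30}}

```text
time: 13.78
position: [0.5177, -0.358, 0.0153]
orientation: [[-0.001, -0.271, 0.963], [-0.0, 0.963, 0.271], [-1.0, 0.0, -0.001]]
contact_force: [-1.2, 0.3, 4.2]
opening: 0.0582
```

```bash
python3 - <<'E'
from h import *
rel([([.5185,-.3578,.15],down(15.8)),([.5185,-.15,.25],down(16))])
E
```

```text
t 13.78 pos [ 517.7 -358.    15.3] open 58.2 F [-1.2  0.3  4.2]
[-0.337, 0.0, 0.002, -0.001, -0.002, -0.0]
[-0.587, 0.5, 0.142, -0.006, -0.002, -0.0]
```

{"api": "send_rows", "payload": {"rows": [[[-0.02,0,0,0,0,0,0.5],[-0.06,0,0,0,0,0,0.5],[-0.12,0,0,0,0,0,0.5],[-0.19,0.01,0,0,0,0,0.5],[-0.26,0.05,0.015,0,0,0,0.5],[-0.33,0.1,0.03,0,0,0,0.5],[-0.4,0.16,0.05,-0.001,0,0,0.5],[-0.46,0.22,0.07,-0.002,0,0,0.5],[-0.51,0.29,0.09,-0.003,-0.001,0,0.5],[-0.55,0.36,0.11,-0.004,-0.002,0,0.5],[-0.58,0.43,0.13,-0.005,-0.002,0,0.5],[-0.587,0.48,0.14,-0.006,-0.002,0,0.5],[-0.587,0.5,0.142,-0.006,-0.002,0,0.5]]]}}

```text
time: 14.87
position: [0.5186, -0.1458, 0.2511]
orientation: [[0.001, -0.281, 0.96], [0.002, 0.96, 0.281], [-1.0, 0.001, 0.002]]
contact_force: [-0.6, 1.0, -4.0]
opening: 0.0575
```

```bash
python3 - <<'E'
from h import *
rel([(onrack(.075,-.001,.17),Rrack)])
E
```

```text
t 14.87 pos [ 518.6 -145.8  251.1] open 57.5 F [-0.6  1.  -4. ]
[0.09, 0.839, 0.356, -0.005, -0.554, -0.001]
```

{"api": "send_rows", "payload": {"rows": [[[0,0.03,0.01,0,-0.02,0,0.5],[0,0.09,0.03,0,-0.06,0,0.5],[0,0.16,0.065,0,-0.11,0,0.5],[0,0.24,0.1,0,-0.16,0,0.5],[0,0.32,0.135,0,-0.21,0,0.5],[0,0.4,0.17,0,-0.26,0,0.5],[0,0.48,0.205,-0.001,-0.32,0,0.5],[0,0.56,0.24,-0.002,-0.38,0,0.5],[0.01,0.64,0.275,-0.003,-0.44,0,0.5],[0.03,0.71,0.305,-0.004,-0.49,0,0.5],[0.05,0.77,0.33,-0.005,-0.53,0,0.5],[0.07,0.815,0.348,-0.005,-0.554,0,0.5],[0.085,0.839,0.356,-0.005,-0.554,0,0.5],[0.09,0.839,0.356,-0.005,-0.554,0,0.5],[0.09,0.839,0.356,-0.005,-0.554,0,0.5],[0.09,0.839,0.356,-0.005,-0.554,0,0.5],[0.09,0.839,0.356,-0.005,-0.554,0,0.5]]]}}

```text
time: 16.28
position: [0.5631, 0.21, 0.2141]
orientation: [[0.405, -0.277, 0.871], [0.116, 0.961, 0.251], [-0.907, -0.001, 0.421]]
contact_force: [0.9, -0.1, -2.8]
opening: 0.0579
```

```bash
python3 chk.py; python3 - <<'E'
from h import *
rel([(onrack(.057,0,.080),Rrack),(onrack(.057,0,.064),Rrack),(onrack(.057,0,.059),Rrack)])
p,d=robot.camera("wrist"); cv2.imwrite("pics/w6.png",p[...,::-1])
E
```

```text
rack xyz mm [ 74.6  -7.8 168.4] F rack [-0.5 -0.3 -2.9] rot err deg [-0.37 -0.09  0.22] M tool [-0.04  0.71 -0.01] open 57.9 t 16.28
t 16.28 pos [563.1 210.  214.1] open 57.9 F [ 0.9 -0.1 -2.8]
[0.221, 0.02, -0.044, -0.008, -0.002, 0.005]
[0.261, 0.02, -0.044, -0.008, -0.002, 0.005]
[0.273, 0.02, -0.044, -0.008, -0.002, 0.005]
```

View pics/w6.png

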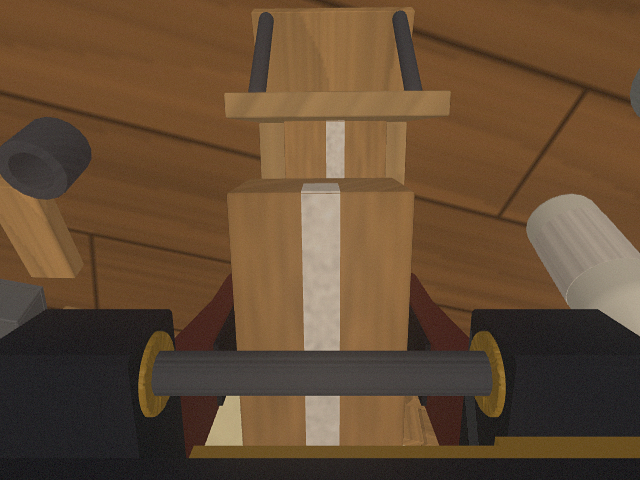

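M (edges 229–413) is square to the backstop but about 8 mm to one side. I correct that while descending.

{"api": "send_rows", "payload": {"rows": [[[0.02,0.01,-0.01,-0.004,-0.002,0.003,0.5],[0.06,0.02,-0.02,-0.008,-0.002,0.005,0.5],[0.11,0.02,-0.035,-0.008,-0.002,0.005,0.5],[0.16,0.02,-0.044,-0.008,-0.002,0.005,0.5],[0.2,0.02,-0.044,-0.008,-0.002,0.005,0.5],[0.23,0.02,-0.044,-0.008,-0.002,0.005,0.5],[0.25,0.02,-0.044,-0.008,-0.002,0.005,0.5],[0.26,0.02,-0.044,-0.008,-0.002,0.005,0.5],[0.261,0.02,-0.044,-0.008,-0.002,0.005,0.5],[0.261,0.02,-0.044,-0.008,-0.002,0.005,0.5],[0.261,0.02,-0.044,-0.008,-0.002,0.005,0.5]]]}}

```text
time: 17.25
position: [0.5877, 0.2274, 0.1128]
orientation: [[0.406, -0.286, 0.868], [0.122, 0.958, 0.259], [-0.906, 0.001, 0.424]]
contact_force: [0.4, 0.1, -3.8]
opening: 0.0584
```

```bash
python3 chk.py
```

```text
rack xyz mm [57.6  2.  64.5] F rack [-1.2  0.  -3.7] rot err deg [ 0.1   0.09 -0.1 ] M tool [-0.01  0.69  0.03] open 58.4 t 17.25
```

{"api": "send_rows", "payload": {"rows": [[[0.004,-0.003,0,0,0.002,-0.002,0.5],[0.008,-0.003,0,0,0.002,-0.002,0.5],[0.012,-0.003,0,0,0.002,-0.002,0.5],[0.014,-0.003,0,0,0.002,-0.002,0.5],[0.014,-0.003,0,0,0.002,-0.002,0.5]]]}}

```text
time: 17.67
position: [0.5899, 0.2267, 0.1078]
orientation: [[0.405, -0.286, 0.868], [0.12, 0.958, 0.26], [-0.906, -0.001, 0.422]]
contact_force: [-7.1, -4.4, 8.3]
opening: 0.0578
```

```bash
python3 chk.py
```

```text
rack xyz mm [57.3  0.7 59.1] F rack [-3.8 -2.2 10.9] rot err deg [ 0.13 -0.02  0.03] M tool [-0.11  1.19  0.04] open 57.8 t 17.67
```

{"api": "send_rows", "payload": {"rows": [[[-0.001,0,-0.003,0,0,0,0.5],[-0.001,0,-0.006,0,0,0,0.5],[-0.001,0,-0.009,0,0,0,0.5],[-0.001,0,-0.012,0,0,0,0.5],[-0.001,0,-0.015,0,0,0,0.5],[-0.001,0,-0.018,0,0,0,0.5],[-0.001,0,-0.02,0,0,0,0.5],[-0.001,0,-0.02,0,0,0,0.5]]]}}

```text
time: 18.33
position: [0.5838, 0.2257, 0.105]
orientation: [[0.406, -0.287, 0.868], [0.122, 0.958, 0.259], [-0.906, 0.0, 0.424]]
contact_force: [1.6, 0.1, 5.6]
opening: 0.0577
```

```bash
python3 chk.py
```

```text
rack xyz mm [50.5  1.5 59.2] F rack [ 3.8 -0.4  4.4] rot err deg [ 0.14  0.08 -0.07] M tool [ 0.02 -0.09 -0.05] open 57.7 t 18.33
```

{"api": "send_rows", "payload": {"rows": [[[0,-0.002,-0.002,0,0.002,0,0.5],[0,-0.002,-0.005,0,0.002,0,0.5],[0,-0.002,-0.007,0,0.002,0,0.5],[0,-0.002,-0.008,0,0.002,0,0.5],[0,-0.002,-0.008,0,0.002,0,0.5]]]}}

```text
time: 18.75
position: [0.5834, 0.2253, 0.1049]
orientation: [[0.408, -0.286, 0.867], [0.124, 0.958, 0.258], [-0.905, 0.002, 0.426]]
contact_force: [7.2, 4.1, 3.3]
opening: 0.0578
```

```bash
python3 chk.py
```

```text
rack xyz mm [50.   1.2 59.4] F rack [ 8.7  1.9 -0.4] rot err deg [ 0.07  0.22 -0.16] M tool [ 0.27 -1.36  0.03] open 57.8 t 18.75
```

It is against the backstop: x = 50.0 mm, and 3 mm of command gave only 0.5 mm of motion. I press lightly and release.

{"api": "send_rows", "payload": {"rows": [[[0.002,0,0.001,0,0.004,-0.003,0.5],[0.003,0,0.002,0,0.004,-0.003,0.5],[0.003,0,0.002,0,0.004,-0.003,0.5],[0.003,0,0.002,0,0.004,-0.003,0.5]]]}}

```text
time: 19.08
position: [0.5835, 0.2254, 0.1047]
orientation: [[0.405, -0.286, 0.868], [0.12, 0.958, 0.259], [-0.906, -0.001, 0.423]]
contact_force: [-3.4, -1.2, 18.7]
opening: 0.0572
```

```bash
python3 chk.py
```

```text
rack xyz mm [50.1  1.3 59.1] F rack [ 4.7 -0.2 18.4] rot err deg [0.12 0.02 0.  ] M tool [ 0.11 -0.38  0.41] open 57.2 t 19.08
```

{"api": "send_rows", "payload": {"rows": [[[-0.001,0,0,0,0,0,0.8],[-0.001,0,0,0,0,0,0.9],[-0.001,0,0,0,0,0,0.9],[-0.001,0,0,0,0,0,0.9],[-0.001,0,0,0,0,0,0.9],[-0.02,0,0,0,0,0,0.9],[-0.06,0,0,0,0,0,0.9],[-0.12,0,0,0,0,0,0.9],[-0.2,0,0.01,0,0,0,0.9],[-0.27,0,0.02,0,0,0,0.9],[-0.33,0,0.03,0,0,0,0.9],[-0.36,0,0.04,0,0,0,0.9],[-0.37,0,0.04,0,0,0,0.9],[-0.37,0,0.04,0,0,0,0.9]]]}}

```text
time: 20.25
position: [0.5362, 0.2104, 0.2442]
orientation: [[0.403, -0.285, 0.87], [0.117, 0.959, 0.26], [-0.908, -0.003, 0.419]]
contact_force: [1.1, 0.7, 0.4]
opening: 0.0792
```

```bash
cat > look.py <<'E'
from h import *
import sys
name,hz=sys.argv[1],float(sys.argv[2])
p,d=robot.camera("wrist"); cv2.imwrite(f"pics/{name}.png",p[...,::-1])
W=cloud(d,robot.get_calibration("wrist"))
q=(W.reshape(-1,3)-seat); x,y,z=q@Xr,q@Yr,q@Zr
m=(abs(z-hz)<.006)&(abs(y)<.06)&(x>-.003)&(x<.16)
print("top in rack z",np.median(z[m]),"x",np.percentile(x[m],[1,99]),"y",np.percentile(y[m],[1,99]))
A=np.c_[x[m],y[m],np.ones(m.sum())];print("slopes",np.linalg.lstsq(A,z[m],rcond=None)[0])
E
python3 look.py w7 .084; python3 -c "
from h import *
rel([([.59,-.0,.24],down(1)),([.633,-.165,.1],down(1))])"
```

```text
top in rack z 0.08306796947771593 x [0.00131609 0.09876153] y [-0.02612414  0.03048178]
slopes [-0.00223639  0.00034956  0.0831798 ]
t 20.3 pos [535.9 210.1 242.9] open 79.0 F [-0.1  0.4 -0.6]
[-0.0, -0.542, -0.022, 0.341, 0.545, -0.07]
[0.313, -0.967, -0.181, 0.341, 0.545, -0.07]
```

View pics/w7.png

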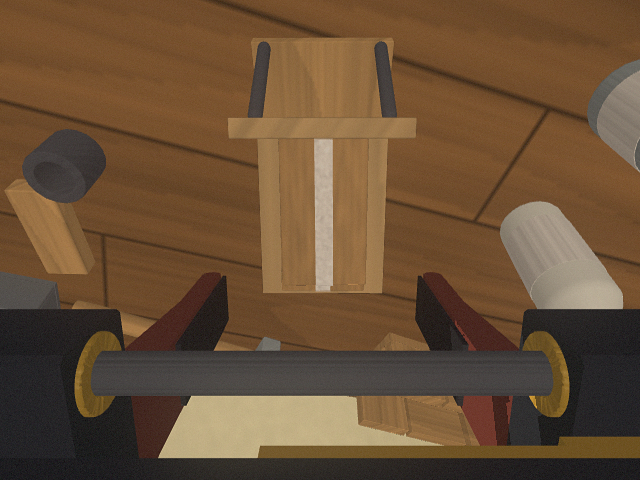

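M is flat and centred on L. Now S.

{"api": "send_rows", "payload": {"rows": [[[0,-0.03,0,0.02,0.02,0,0.9],[0,-0.08,0,0.04,0.06,-0.01,0.9],[0,-0.14,-0.005,0.08,0.12,-0.02,0.9],[0,-0.21,-0.01,0.12,0.19,-0.03,0.9],[0,-0.28,-0.012,0.165,0.265,-0.035,0.9],[0,-0.35,-0.015,0.21,0.34,-0.045,0.9],[0,-0.42,-0.018,0.255,0.41,-0.055,0.9],[0,-0.48,-0.02,0.3,0.48,-0.062,0.9],[0,-0.525,-0.022,0.33,0.53,-0.068,0.9],[0,-0.542,-0.022,0.341,0.545,-0.07,0.9],[0,-0.542,-0.022,0.341,0.545,-0.07,0.9]]]}}

```text
time: 21.22
position: [0.5904, -0.0014, 0.2378]
orientation: [[-0.003, -0.015, 1.0], [-0.0, 1.0, 0.015], [-1.0, -0.0, -0.003]]
contact_force: [-0.6, 0.3, 0.1]
opening: 0.0793
```

```bash
python3 -c "
from h import *
rel([([.633,-.165,.1],down(1)),([.633,-.165,.016],down(1))])"
```

```text
t 21.22 pos [590.4  -1.4 237.8] open 79.3 F [-0.6  0.3  0.1]
[0.344, -0.41, 0.101, -0.003, -0.004, 0.0]
[0.554, -0.41, 0.102, -0.003, -0.004, 0.0]
```

{"api": "send_rows", "payload": {"rows": [[[0.01,-0.03,0.007,0,0,0,0.9],[0.02,-0.09,0.02,0,0,0,0.9],[0.04,-0.16,0.04,0,0,0,0.9],[0.07,-0.24,0.06,0,0,0,0.9],[0.11,-0.31,0.08,0,0,0,0.9],[0.16,-0.37,0.095,0,-0.003,0,0.9],[0.22,-0.405,0.1,0,-0.003,0,0.9],[0.28,-0.41,0.101,0,-0.003,0,0.9],[0.33,-0.41,0.101,0,-0.003,0,0.9],[0.35,-0.41,0.101,0,-0.003,0,0.9],[0.35,-0.41,0.101,0,-0.003,0,0.9],[0.35,-0.41,0.101,0,-0.003,0,0.9]]]}}

```text
time: 22.22
position: [0.6336, -0.1617, 0.1002]
orientation: [[0.003, -0.019, 1.0], [0.001, 1.0, 0.019], [-1.0, 0.001, 0.003]]
contact_force: [0.5, 0.0, 0.6]
opening: 0.0793
```

```bash
python3 -c "
from h import *
rel([([.633,-.165,.05],down(1)),([.633,-.165,.016],down(1))])
p,d=robot.camera('wrist'); cv2.imwrite('pics/w8.png',p[...,::-1])"
```

```text
t 22.22 pos [ 633.6 -161.7  100.2] open 79.3 F [0.5 0.  0.6]
[0.126, -0.008, -0.002, 0.003, 0.003, -0.001]
[0.211, -0.008, -0.002, 0.003, 0.003, -0.001]
```

View pics/w8.png

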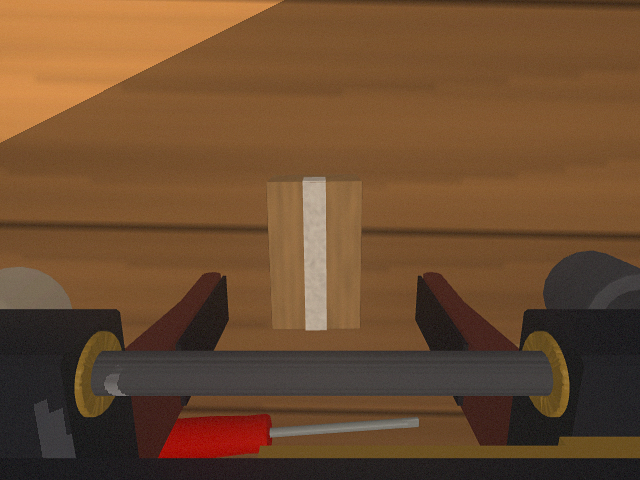

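```bash
python3 -c "
from h import *
W=cloud(np.load('top0.npy'),robot.get_calibration('top'))
for n,(u,v) in dict(handle=(405,168),shaft=(375,172),jar=(443,190),collar=(325,202)).items(): print(n,W[v,u])"
```

```text
handle [ 0.76360838 -0.24422438  0.02344122]
shaft [ 7.60456758e-01 -1.53438996e-01 -5.73073606e-04]
jar [ 0.67550622 -0.34366475  0.07943944]
collar [ 0.66700497  0.00554077 -0.00083117]
```

{"api": "send_rows", "payload": {"rows": [[[0.02,-0.004,-0.001,0.003,0.003,0,0.9],[0.06,-0.008,-0.002,0.003,0.003,0,0.9],[0.1,-0.008,-0.002,0.003,0.003,0,0.9],[0.14,-0.008,-0.002,0.003,0.003,0,0.9],[0.175,-0.008,-0.002,0.003,0.003,0,0.9],[0.2,-0.008,-0.002,0.003,0.003,0,0.9],[0.211,-0.008,-0.002,0.003,0.003,0,0.9],[0.211,-0.008,-0.002,0.003,0.003,0,0.9],[0.211,-0.008,-0.002,0.003,0.003,0,0.9],[0.211,-0.008,-0.002,0.003,0.003,0,0.4],[0.211,-0.008,-0.002,0.003,0.003,0,0.4],[0.211,-0.008,-0.002,0.003,0.003,0,0.4],[0.211,-0.008,-0.002,0.003,0.003,0,0.4],[0.211,-0.008,-0.002,0.003,0.003,0,0.4],[0.211,-0.008,-0.002,0.003,0.003,0,0.4],[0.211,-0.008,-0.002,0.003,0.003,0,0.4],[0.211,-0.008,-0.002,0.003,0.003,0,0.4]]], "grip_force": 25}}

```text
time: 23.68
position: [0.6332, -0.1659, 0.0158]
orientation: [[0.0, -0.015, 1.0], [0.001, 1.0, 0.015], [-1.0, 0.001, 0.0]]
contact_force: [-0.9, -0.8, 3.9]
opening: 0.0501
```

```bash
python3 -c "
from h import *
rel([([.633,-.165,.2],down(1)),([.58,0,.25],down(10))])"
```

```text
t 23.68 pos [ 633.2 -165.9   15.8] open 50.1 F [-0.9 -0.8  3.9]
[-0.46, 0.002, -0.0, -0.003, 0.001, -0.001]
[-0.585, 0.417, -0.126, -0.203, 0.001, -0.001]
```

{"api": "send_rows", "payload": {"rows": [[[-0.02,0,0,0,0,0,0.4],[-0.06,0,0,0,0,0,0.4],[-0.12,0,0,0,0,0,0.4],[-0.19,0,0,0,0,0,0.4],[-0.26,0.02,-0.006,-0.01,0,0,0.4],[-0.33,0.06,-0.018,-0.03,0,0,0.4],[-0.4,0.11,-0.033,-0.055,0,0,0.4],[-0.46,0.17,-0.05,-0.085,0,0,0.4],[-0.52,0.24,-0.07,-0.12,0,0,0.4],[-0.56,0.31,-0.09,-0.155,0,0,0.4],[-0.58,0.37,-0.11,-0.18,0,0,0.4],[-0.585,0.405,-0.122,-0.2,0,0,0.4],[-0.585,0.417,-0.126,-0.203,0,0,0.4],[-0.585,0.417,-0.126,-0.203,0,0,0.4],[-0.585,0.417,-0.126,-0.203,0,0,0.4]]]}}

```text
time: 24.93
position: [0.5797, -0.0019, 0.2483]
orientation: [[-0.002, -0.172, 0.985], [-0.001, 0.985, 0.172], [-1.0, -0.0, -0.002]]
contact_force: [-0.1, 0.0, -3.3]
opening: 0.05
```

```bash
python3 -c "
from h import *
rel([(onrack(.065,0.001,.21),Rrack)])"
```

```text
t 24.93 pos [579.7  -1.9 248.3] open 50.0 F [-0.1  0.  -3.3]
[0.001, 0.543, -0.017, -0.144, -0.558, 0.032]
```

{"api": "send_rows", "payload": {"rows": [[[-0.01,0.02,0,-0.004,-0.02,0.001,0.4],[-0.02,0.06,-0.002,-0.015,-0.06,0.003,0.4],[-0.03,0.11,-0.003,-0.03,-0.11,0.006,0.4],[-0.03,0.17,-0.005,-0.045,-0.17,0.01,0.4],[-0.03,0.23,-0.007,-0.06,-0.235,0.013,0.4],[-0.03,0.29,-0.009,-0.077,-0.3,0.017,0.4],[-0.03,0.35,-0.011,-0.093,-0.36,0.02,0.4],[-0.02,0.41,-0.013,-0.11,-0.42,0.024,0.4],[-0.01,0.465,-0.015,-0.125,-0.48,0.028,0.4],[0,0.51,-0.016,-0.137,-0.53,0.031,0.4],[0.001,0.535,-0.017,-0.144,-0.555,0.032,0.4],[0.001,0.543,-0.017,-0.144,-0.558,0.032,0.4],[0.001,0.543,-0.017,-0.144,-0.558,0.032,0.4],[0.001,0.543,-0.017,-0.144,-0.558,0.032,0.4],[0.001,0.543,-0.017,-0.144,-0.558,0.032,0.4]]]}}

```text
time: 26.18
position: [0.5364, 0.2113, 0.2493]
orientation: [[0.407, -0.283, 0.868], [0.121, 0.959, 0.256], [-0.905, 0.0, 0.425]]
contact_force: [-0.8, -0.4, -2.5]
opening: 0.0497
```

```bash
python3 chk.py; python3 -c "
from h import *
rel([(onrack(.049,.001,.125),Rrack),(onrack(.049,.001,.105),Rrack)])
p,d=robot.camera('wrist'); cv2.imwrite('pics/w9.png',p[...,::-1])"
```

```text
rack xyz mm [ 66.6   1.1 210.9] F rack [-1.8 -0.1 -1.9] rot err deg [-0.05  0.13  0.  ] M tool [0.04 0.62 0.1 ] open 49.7 t 26.18
t 26.18 pos [536.4 211.3 249.3] open 49.7 F [-0.8 -0.4 -2.5]
[0.215, -0.0, -0.045, -0.001, 0.003, 0.0]
[0.265, -0.0, -0.045, -0.001, 0.003, 0.0]
```

View pics/w9.png

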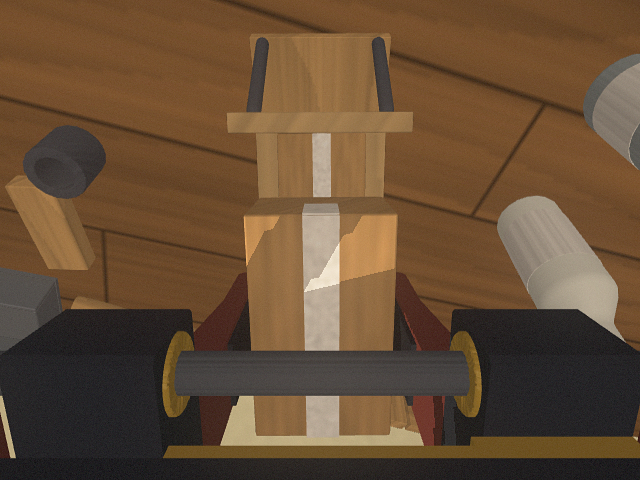

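S is centred over the stack and square to it (tape 321, both cartons' tapes in line). I lower it.

{"api": "send_rows", "payload": {"rows": [[[0.02,0,-0.01,0,0.003,0,0.4],[0.06,0,-0.02,0,0.003,0,0.4],[0.11,0,-0.035,0,0.003,0,0.4],[0.16,0,-0.045,0,0.003,0,0.4],[0.2,0,-0.045,0,0.003,0,0.4],[0.23,0,-0.045,0,0.003,0,0.4],[0.25,0,-0.045,0,0.003,0,0.4],[0.262,0,-0.045,0,0.003,0,0.4],[0.265,0,-0.045,0,0.003,0,0.4],[0.265,0,-0.045,0,0.003,0,0.4],[0.265,0,-0.045,0,0.003,0,0.4]]]}}

```text
time: 27.15
position: [0.5633, 0.221, 0.1462]
orientation: [[0.406, -0.286, 0.868], [0.121, 0.958, 0.259], [-0.906, 0.001, 0.424]]
contact_force: [0.3, 0.3, -2.4]
opening: 0.0497
```

```bash
python3 chk.py
```

```text
rack xyz mm [ 48.9   2.7 105.4] F rack [-0.7  0.2 -2.3] rot err deg [ 0.08  0.06 -0.07] M tool [-0.    0.64  0.05] open 49.7 t 27.15
```

{"api": "send_rows", "payload": {"rows": [[[0.004,-0.004,0,0,0.001,-0.001,0.4],[0.008,-0.005,0,0,0.001,-0.001,0.4],[0.012,-0.005,0,0,0.001,-0.001,0.4],[0.014,-0.005,0,0,0.001,-0.001,0.4],[0.014,-0.005,0,0,0.001,-0.001,0.4]]]}}

```text
time: 27.57
position: [0.566, 0.2194, 0.1408]
orientation: [[0.405, -0.285, 0.869], [0.12, 0.959, 0.259], [-0.906, -0.001, 0.422]]
contact_force: [-2.1, -1.5, 0.8]
opening: 0.0499
```

```bash
python3 chk.py
```

```text
rack xyz mm [48.6  0.5 99.6] F rack [-1.8 -0.9  1.8] rot err deg [ 0.07 -0.02  0.01] M tool [ 0.03  0.7  -0.09] open 49.9 t 27.57
```

Light contact at z = 99.6, where 99.8 was expected. I push back to the stop, expecting x ≈ 42.

{"api": "send_rows", "payload": {"rows": [[[0,0,-0.003,0,0,0,0.4],[0,0,-0.006,0,0,0,0.4],[0,0,-0.009,0,0,0,0.4],[0,0,-0.012,0,0,0,0.4],[0,0,-0.015,0,0,0,0.4],[0,0,-0.018,0,0,0,0.4],[0,0,-0.021,0,0,0,0.4],[0,0,-0.023,0,0,0,0.4],[0,0,-0.023,0,0,0,0.4]]]}}

```text
time: 28.32
position: [0.5603, 0.2183, 0.1384]
orientation: [[0.408, -0.285, 0.867], [0.123, 0.958, 0.257], [-0.904, 0.001, 0.427]]
contact_force: [8.9, 1.8, -0.7]
opening: 0.0501
```

```bash
python3 chk.py
```

```text
rack xyz mm [42.3  1.  99.8] F rack [ 7.9 -0.8 -4.5] rot err deg [ 0.03  0.25 -0.1 ] M tool [ 0.19 -1.23 -0.14] open 50.1 t 28.32
```

{"api": "send_rows", "payload": {"rows": [[[0.002,0,0.001,0,0.004,-0.001,0.4],[0.004,0,0.001,0,0.005,-0.002,0.4],[0.004,0,0.001,0,0.005,-0.002,0.4],[0.004,0,0.001,0,0.005,-0.002,0.4]]]}}

```text
time: 28.65
position: [0.5605, 0.2183, 0.138]
orientation: [[0.406, -0.285, 0.868], [0.119, 0.959, 0.259], [-0.906, -0.002, 0.423]]
contact_force: [-5.4, -3.4, 17.8]
opening: 0.0498
```

```bash
python3 chk.py
```

```text
rack xyz mm [42.3  1.  99.4] F rack [ 2.  -1.8 18.7] rot err deg [0.1  0.02 0.06] M tool [-0.1   0.07 -0.14] open 49.8 t 28.65
```

{"api": "send_rows", "payload": {"rows": [[[-0.002,0,0,0,0,0,0.7],[-0.002,0,0,0,0,0,0.8],[-0.002,0,0,0,0,0,0.8],[-0.002,0,0,0,0,0,0.8],[-0.002,0,0,0,0,0,0.8],[-0.02,0,0,0,0,0,0.8],[-0.06,0,0,0,0,0,0.8],[-0.12,0,0,0,0,0,0.8],[-0.19,0,0.01,0,0,0,0.8],[-0.25,0,0.02,0,0,0,0.8],[-0.29,0,0.03,0,0,0,0.8],[-0.31,0,0.04,0,0,0,0.8],[-0.31,0,0.04,0,0,0,0.8],[-0.31,0,0.04,0,0,0,0.8]]]}}

```text
time: 29.82
position: [0.5231, 0.2069, 0.2546]
orientation: [[0.402, -0.284, 0.87], [0.117, 0.959, 0.259], [-0.908, -0.002, 0.419]]
contact_force: [0.5, 0.0, -0.6]
opening: 0.0699
```

```bash
python3 look.py w10 .120; python3 -c "
from h import *
rel([([.52,-.05,.3],down(5))])
p,d=robot.camera('scene'); cv2.imwrite('pics/s10.png',cv2.resize(p[60:300,220:540,::-1],None,fx=2.4,fy=2.4))"
```

```text
top in rack z 0.11946691585852945 x [0.00087511 0.08311464] y [-0.02238334  0.02643938]
slopes [-0.00128298  0.00135214  0.11951873]
t 29.87 pos [522.8 206.7 253.7] open 70.4 F [-0.  -0.5 -0.7]
[-0.183, -0.614, -0.124, 0.253, 0.546, -0.053]
```

View pics/w10.png

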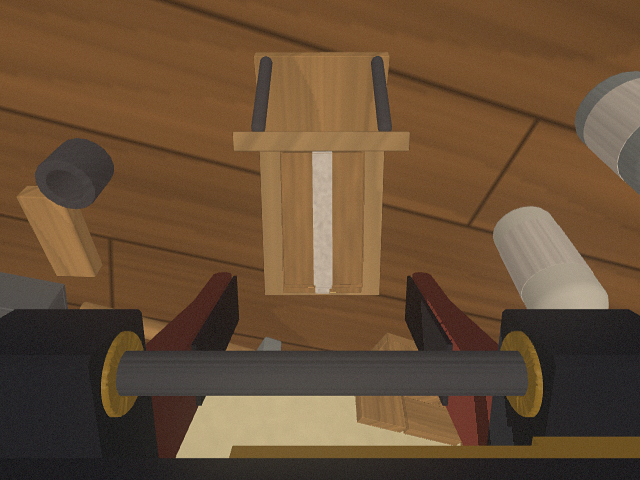

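View pics/s10.png

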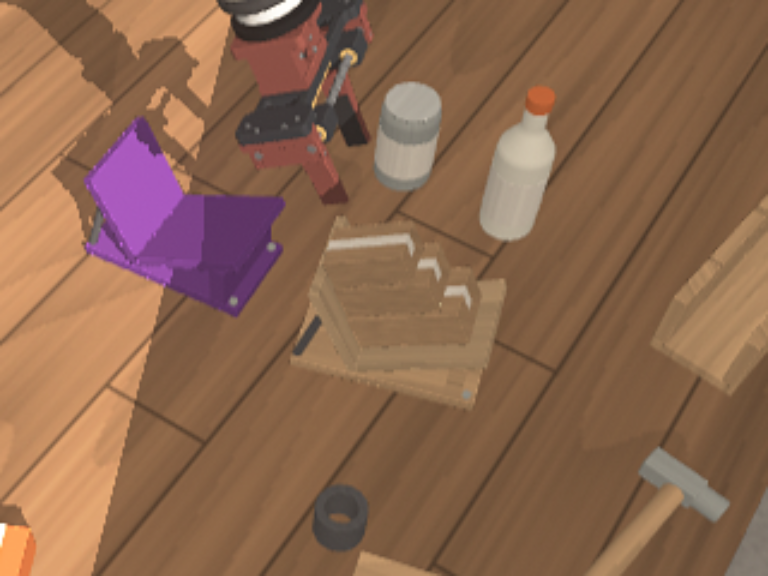

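The stack is stepped and flush at the backstop. I back off a little further and do a final check.

{"api": "send_rows", "payload": {"rows": [[[-0.02,0,0,0,0,0,0.8],[-0.06,0,0,0,0,0,0.8],[-0.1,0,0,0,0,0,0.8],[-0.13,0,0,0,0,0,0.8],[-0.13,0,0,0,0,0,0.8],[-0.13,0,0,0,0,0,0.8],[-0.13,0,0,0,0,0,0.8]]]}}

```text
time: 30.5
position: [0.502, 0.2008, 0.3012]
orientation: [[0.401, -0.285, 0.871], [0.117, 0.959, 0.259], [-0.909, -0.002, 0.418]]
contact_force: [0.1, 0.6, -0.4]
opening: 0.0702
```

```bash
python3 - <<'E'
from h import *
p,d=robot.camera("scene"); cv2.imwrite("pics/s11.png",cv2.resize(p[130:240,320:450,::-1],None,fx=6,fy=5.4,interpolation=cv2.INTER_CUBIC))
W=cloud(d,robot.get_calibration("scene")).reshape(-1,3); q=W-seat;x,y,z=q@Xr,q@Yr,q@Zr
for n,h0,h1,w,L in(("L",5,40,33,120),("M",48,80,29,100),("S",88,116,25,84)):
    m=(z*1000>h0)&(z*1000<h1)&(abs(y*1000)<w+5)&(x>.004)&(x<.14)
    e=x[m&(abs(y)<.02)]
    s=y[m&(x<L/1000-.01)&(x>.01)]
    print(n,"uphill end x",np.round(np.median(e[np.abs(e*1000-L)<6])*1000,1),"near side y",np.round(np.median(s)*1000,1),len(s))
# others: compare to start
W0=np.load("scene0.npy"); diff=np.abs(W0-d)>.012; diff=cv2.morphologyEx(diff.astype(np.uint8),cv2.MORPH_OPEN,np.ones((5,5)))
n,l,st,c=cv2.connectedComponentsWithStats(diff); print([(s[:4].tolist(),int(s[4])) for s in st[1:] if s[4]>40])
E
```

```text
L uphill end x 119.2 near side y -31.3 362
M uphill end x 99.4 near side y -26.8 286
S uphill end x 83.4 near side y -23.1 217
[([40, 0, 127, 130], 8283), ([284, 0, 83, 126], 5582), ([344, 0, 8, 17], 120), ([373, 0, 7, 6], 41), ([121, 98, 7, 10], 60), ([125, 110, 10, 18], 123), ([355, 152, 64, 50], 2402), ([255, 232, 57, 47], 1588), ([288, 308, 43, 38], 1003), ([182, 349, 56, 43], 1590)]
```

View pics/s11.png

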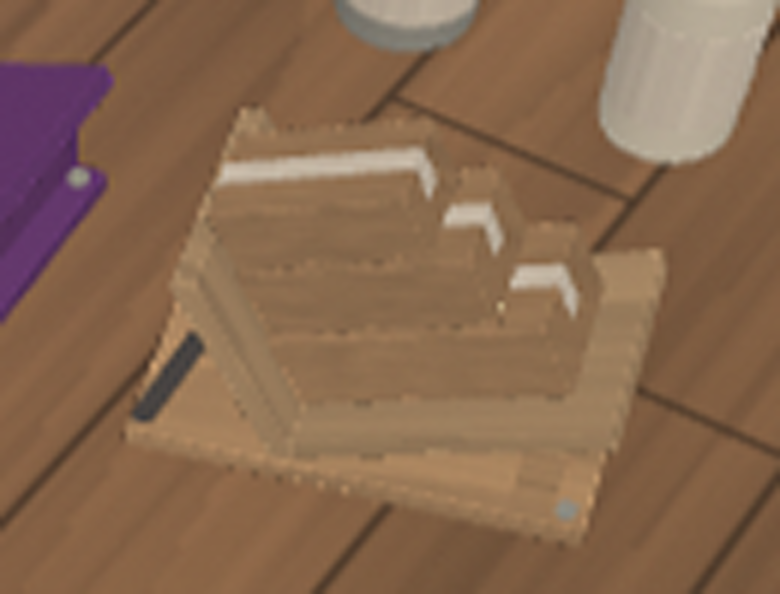

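All three cartons are flush: their uphill ends are at 119.2, 99.4 and 83.4 mm. The only depth changes are the arm, the stack and the three old carton places. I hand in.

```bash
python3 -c "
from workcell import robot
print(robot.close_job())"
```

```text
the job is handed in; nothing more can be done
None
```

The three cartons are stacked on the plywood rack in the order large, middle, small. I tilted each one to the slope and laid it down while still gripped. I then slid it back until it stopped against the backstop, pressed it lightly and released it. The job was handed in at about 30.5 s on the robot's clock, with the gripper clear of the stack; `close_job` reports no verdict.

**Flush against the backstop:** the uphill ends measured 119.2, 99.4 and 83.4 mm from it, against carton lengths of 120, 100 and 84 mm.

**Centring and flatness:** each carton is within about 2 mm of the rack's middle. The tops read 42.4, 83.1 and 119.5 mm above the floor board, against 44, 84 and 120 expected. The 1.6 mm shortfall on the large carton is within the camera calibration error. All tops are parallel to the slope to within 0.3%.

**Everything else:** comparing scene-camera depth before and after, the only changes are the arm, the stack and the three places the cartons came from.

**Forces:** all end-of-move readings stayed below 20 N at the wrist, and no check failed.

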